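Unload the dry-block heater into the bottle rack, in order

ROBOT

A 6-joint arm with a two-finger parallel gripper is mounted at the origin on the work surface. World frame = base frame: x ahead of the robot, y to its left, z up, the work surface at z = 0. Lengths are in m, angles in rad, forces in N, time in s.
With the tool pointing down it reaches from about 0.35 to 0.85 m from the base axis. Payload 8.1 kg.
Tool frame: the origin (TCP) lies on the centre line of the jaws, within the pads' length; the fingertips stand 17 mm ahead of it and the grasp point (between the pads) lies 2 mm behind it; x points along the fingers, z is the direction in which the jaws open and shut, and the axes are right-handed (so a half turn about x gives the same grasp; the last joint's range is limited). The gripper opens to 93 mm and grips with 3 to 60 N. Pads are 15 mm wide; open, the fingers measure 128 mm over their backs; the gripper's body (75 mm by 188 mm) begins 65 mm behind the grasp point.
Start: joints at [1.02, 0.13, 1.488, -0, 1.523, -0.085], TCP at [0.269, 0.536, 0.236] pointing down, gripper open.
Joint ranges: [-2.96, 2.96], [-0.89, 2.26], [0.02, 2.5], [-1.34, 4.48], [0, 2.73], [-2.66, 2.66]. Speed limits (rad/s): [2.39, 2.39, 2.79, 3.14, 3.14, 3.14].

INTERFACE

Orientations are given as a rotation vector (axis times angle).
In Python, from plant import telemetry, optics, workorder gives the robot as it stands.
- The arm moves only by the shell command python3 -m inch 'ROWS' [FORCE]. ROWS is JSON, a list that holds one entry, the list of rows, each a list of 7 numbers: the shift along the tool's x, y, z in m, then the turn, a rotation vector about the tool's x, y, z in rad, then the opening, from 0 (shut) to 1 (fully open). In form: [[[tx, ty, tz, ax, ay, az, grip], ...]]. A call has 1 to 20 rows; each row shifts and turns the pose as measured when the row begins, along the tool's axes as they then stand; what a row does not reach is not made up. A row lasts 1/10 s, in which the tool goes at most 50 mm and 8.59 degrees, less where a joint would pass 70% of its speed; a pose out of reach is approached as far as the arm can. A call is refused whole if a number of a shift passes 0.05 or a number of a turn 0.15, either way. A call with a gripper value outside its range is refused whole. The fingers move at their own pace and stop on an object; FORCE is the grip in N (left out, the last holds). Time passes only in rows, so rows that do not move let the fingers close. It gives the time, the measured TCP pose, the force and the opening at its end, in the units of the state.
- telemetry.read_state(): the state, without advancing time (a new reading comes with each control period).
- optics.read_camera(name): name is "scene" or "top" or "wrist"; returns a dict with "frame" (480x640x3 uint8, blue, green, red), "fx", "fy", "cx", "cy" (pixels), "rvec" (rotation vector, rad) and "tvec" (3), from world to camera coordinates, as OpenCV has them. Camera axes: x right, y down, z forward; pixel columns grow to the right and rows downward; lengths in m; the calibration is good to about 2 mm. A picture is of the moment at which its call begins. There is no depth.
- workorder.close_job(): hands the job in, once; it reports no verdict.
The state is a dict: "t": time; "q": joint angles; "dq": joint speeds; "joint_torque": joint torques, N m; "tool_pos": TCP position; "orientation": TCP orientation; "force": force on the tool from outside, world axes, zero at the start; "wrist_torque": the same for the moment, N m; "opening": finger opening in m.
Only numpy, scipy, OpenCV 4.12 (cv2) and the standard library are available. Lean on these libraries where they do the work, as an engineer would, in place of code of your own. Each camera call takes 0.05 s, during which the arm holds its last target. There are 200 camera calls.

TASK

The four sample bottles in the dry-block heater have finished warming. Take them out and stand them upright in the empty wire rack, one to a compartment, in the same left-to-right order as they have in the heater (left and right as seen from the robot behind the control panel). Set each one down gently on the rack's floor: no bottle may be dropped or tipped over.

Things in the scene. Friction and masses are not known exactly. Their poses are not given: they have to be found in the camera images.
- bottle_slim: slim straight round bottle, body 34 mm across and 81 mm high, cap 36 mm across, 105 mm tall in all; white body, grey cap 24 mm high on top; loose, 0.08 to 0.14 kg. Origin: centre of its underside, z up its axis. At the start upright in the well of its own block, underside 55 mm above the bench. Best gripped by the cap from above, fingers closing across the row
- bottle_jar: squat wide-mouth jar, round, body 46 mm across, cap 48 mm across (the widest cap), 85 mm tall in all (the lowest); white body, grey cap 24 mm high on top; loose, 0.08 to 0.14 kg. Origin: centre of its underside, z up its axis. At the start upright in the well of its own block, underside 55 mm above the bench. Best gripped by the cap from above, fingers closing across the row
- bottle_square: square bottle, body 42 x 42 mm and 60 mm high with flat shoulders, 34 mm round cap, 95 mm tall in all; white body, grey cap 24 mm high on top; loose, 0.08 to 0.14 kg. Origin: centre of its underside, z up its axis, x and y square to its sides. At the start upright in the well of its own block, underside 55 mm above the bench. Best gripped by the cap from above, fingers closing across the row
- bottle_narrow: narrow-mouth round bottle, body 44 mm across and 68 mm high, sloping shoulder, small 26 mm round cap, 105 mm tall in all; white body, grey cap 24 mm high on top; loose, 0.08 to 0.14 kg. Origin: centre of its underside, z up its axis. At the start upright in the well of its own block, underside 55 mm above the bench. Best gripped by the cap from above, fingers closing across the row
- block_slim: dark anodised aluminium heater block, 80 x 60 x 60 mm, fixed, with a round well in its middle, 30 mm deep and 3 mm wider than bottle_slim, which stands in it at the start; so it keeps showing where in the row bottle_slim came from. Origin: centre of its underside, 25 mm above the bench; the well is on its z axis
- block_jar: dark anodised aluminium heater block, 80 x 60 x 60 mm, fixed, with a round well in its middle, 30 mm deep and 3 mm wider than bottle_jar, which stands in it at the start; so it keeps showing where in the row bottle_jar came from. Origin: centre of its underside, 25 mm above the bench; the well is on its z axis
- block_square: dark anodised aluminium heater block, 80 x 60 x 60 mm, fixed, with a square well in its middle, 30 mm deep and 3 mm wider than bottle_square, which stands in it at the start; so it keeps showing where in the row bottle_square came from. Origin: centre of its underside, 25 mm above the bench; the well is on its z axis
- block_narrow: dark anodised aluminium heater block, 80 x 60 x 60 mm, fixed, with a round well in its middle, 30 mm deep and 3 mm wider than bottle_narrow, which stands in it at the start; so it keeps showing where in the row bottle_narrow came from. Origin: centre of its underside, 25 mm above the bench; the well is on its z axis
- heater: dry-block heater, fixed: white housing 190 x 284 x 80 mm, control panel on its -x side (to the robot), four blocks in any order along its y axis, wells at y = +93, +31, -31, -93 mm, x = 0 (left to right), block tops 85 mm above the bench. Origin: on the bench under the middle of the row; turned at most 0.3 rad. Heater and rack stand side by side, either one on the left
- rack: low steel wire rack, fixed: four square compartments along its y axis, centres at y = +99, +33, -33, -99 mm, x = 0 (left to right), each 62 mm square inside; dark tray floor 4 mm thick, wires 4 mm, top wires 36 mm above the bench. Empty at the start. Origin: on the bench under its middle; turned at most 0.3 rad
Mind the look-alikes: they are no part of the job. Leave any brown or red look-alike of the bottle_narrow alone.

How it is judged:
By the outcome, as a careful person would: the job done as asked, in the order asked, and still so for the second after the job is handed in, with the robot touching nothing.
It also fails if it takes over 102 s, if anything falls off the work surface, if the arm or the gripper's body presses on something with over 40 N, if the wrist force passes 120 N, or if a joint passes its speed limit or range.

## Working session

There is one attempt and no reset: what is moved stays moved. The work goes in short steps, Python scripts to look and compute and a shell command to move; the robot and the scene stay as the last step left them, time stands still between calls to the robot, and variables do not carry over. Pictures are saved under pics/ and viewed, on a budget of 14 in all, crops included, one or two more only if the job needs it, and the job is handed in when it is done.

```bash
mkdir -p pics; ls; cat > h.py <<'E'
import numpy as np, cv2
from scipy.spatial.transform import Rotation as R
from plant import telemetry, optics, workorder
def cam(n):
    c=optics.read_camera(n); c['R']=cv2.Rodrigues(np.array(c['rvec'],float))[0]; c['t']=np.array(c['tvec'],float).reshape(3); return c
def ray(c,u,v,z):
    d=c['R'].T@np.array([(u-c['cx'])/c['fx'],(v-c['cy'])/c['fy'],1]); o=-c['R'].T@c['t']
    return o+d*(z-o[2])/d[2]
def proj(c,p):
    q=c['R']@np.array(p)+c['t']; return np.array([c['fx']*q[0]/q[2]+c['cx'],c['fy']*q[1]/q[2]+c['cy']])
E
python3 - <<'E'
from h import *
import pickle
for n in ['scene','top']:
    c=cam(n); cv2.imwrite(f'pics/{n}0.png',c['frame']); pickle.dump(c,open(n+'.pkl','wb')); print(n,c['fx'],c['cx'],c['cy'],-c['R'].T@c['t'])
s=telemetry.read_state();print(s['t'],s['tool_pos'],R.from_rotvec(s['orientation']).as_matrix().round(3),s['opening'])
E
```

```text
pics
scene 523.2995472447026 317.60385467349187 242.84062893859067 [0.9069004  0.45878261 0.74068223]
top 510.8878322924608 322.336341927077 247.8293498614284 [ 0.40308796 -0.00276328  1.08174792]
0.1 [0.26923947 0.53568207 0.23472825] [[-0.001 -0.893  0.449]
 [-0.001  0.449  0.893]
 [-1.     0.    -0.002]] 0.09287752267543077
```

View pics/top0.png

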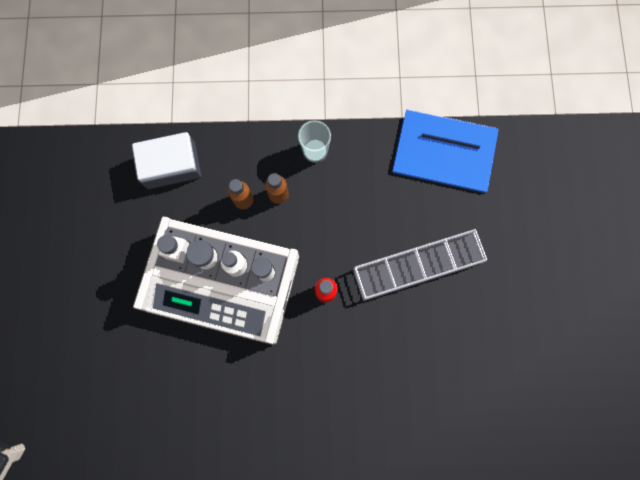

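View pics/scene0.png

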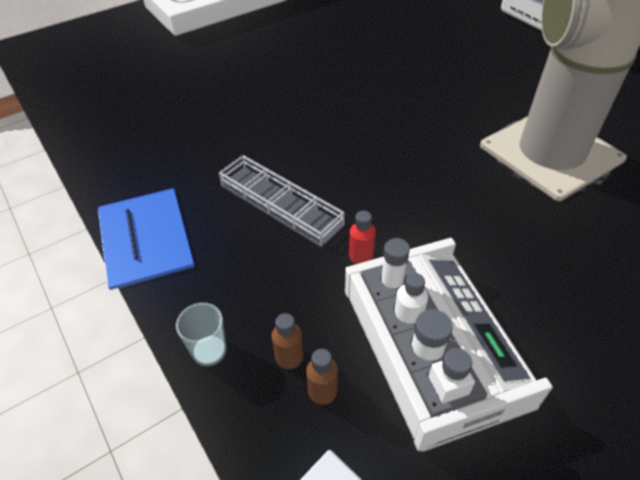

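The top view shows the heater on the left, with caps at about (168,244), (204,253), (236,260) and (264,270). The rack runs from (358,282) to (482,248). Left to right the row is square, jar, narrow, slim. The red look-alike at (326,289) and the two brown ones at (240,193) and (276,187) are to be left alone. Next I'll enlarge the top view.

```bash
python3 - <<'E'
import cv2
f=cv2.imread('pics/top0.png')
def crop(n,x0,y0,w,h,k):
    cv2.imwrite(n,cv2.resize(f[y0:y0+h,x0:x0+w],None,fx=k,fy=k,interpolation=cv2.INTER_CUBIC))
crop('pics/ch.png',130,210,180,135,4.4); crop('pics/cr.png',340,220,160,90,5)
E
```

```text
(no output)
```

View pics/ch.png

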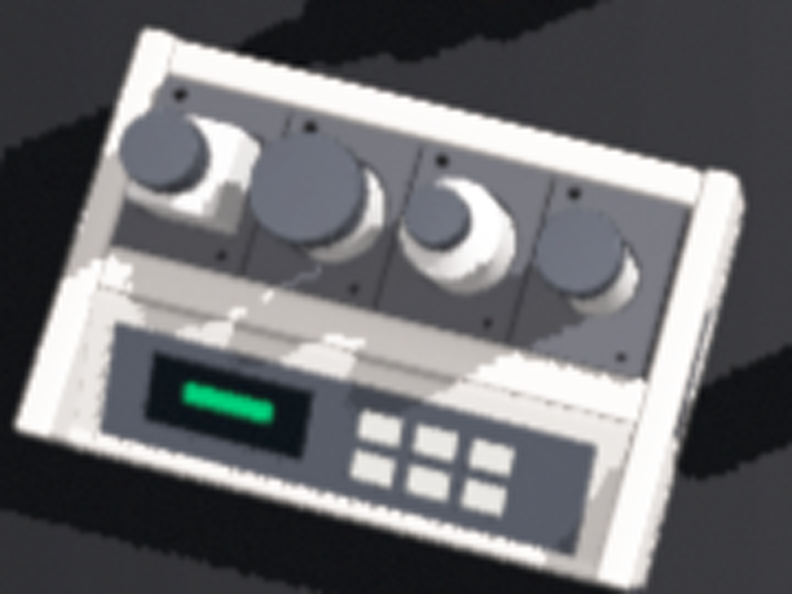

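View pics/cr.png

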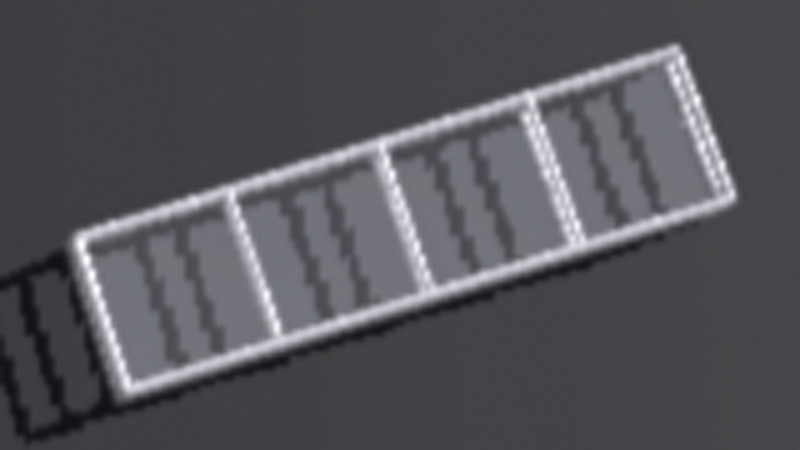

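The heater crop shows eight block screws at z=85 mm: upper (180,95), (311,127), (442,160), (574,193) and lower (221,256), (353,289), (487,323), (621,357). The block centres lie midway between each pair. The rack crop shows the top-wire corners at (80,240), (680,50), (732,200) and (125,392).

```bash
python3 - <<'E'
from h import *
import pickle
c=pickle.load(open('top.pkl','rb'))
def H(u,v,z): return ray(c,(u+.5)/4.4+130-.5,(v+.5)/4.4+210-.5,z)
def K(u,v,z): return ray(c,(u+.5)/5+340-.5,(v+.5)/5+220-.5,z)
up=[(180,95),(311,127),(442,160),(574,193)];lo=[(221,256),(353,289),(487,323),(621,357)]
P=np.array([(H(*a,.085)+H(*b,.085))/2 for a,b in zip(up,lo)])
d=P[0]-P[3]; print('blocks\n',P.round(4),'pitch',np.linalg.norm(np.diff(P,axis=0),axis=1)); 
a=np.arctan2(-d[0],d[1]);o=P.mean(0); print('heater',o,a)
names=['square','jar','narrow','slim'];top=[.15,.14,.16,.16]
ny=np.array([-np.sin(a),np.cos(a),0])
hp=[o+ny*y for y in(.093,.031,-.031,-.093)]
px=[(162,147),(306,187),(437,215),(578,248)]
for n,t,q,p in zip(names,top,px,hp): print(n,p[:2].round(4),'from cap',H(*q,t)[:2].round(4))
C=np.array([K(*q,.034) for q in[(80,240),(680,50),(732,200),(125,392)]]);print(C.round(4),[np.linalg.norm(C[i]-C[(i+1)%4]).round(4) for i in range(4)])
r=C.mean(0);e=(C[0]+C[3]-C[1]-C[2])/2;b=np.arctan2(-e[0],e[1]);print('rack',r,b)
ry=np.array([-np.sin(b),np.cos(b),0])
rp=[r+ry*y for y in(.099,.033,-.033,-.099)];print(np.array(rp).round(4))
for n,y in zip(names,(.099,.033,-.033,-.099)): pass
s=pickle.load(open('scene.pkl','rb'))
im=s['frame'].copy()
for p in hp: cv2.circle(im,tuple(int(v) for v in proj(s,[p[0],p[1],.085])),2,(0,0,255),-1)
for p,t in zip(hp,top): cv2.circle(im,tuple(int(v) for v in proj(s,[p[0],p[1],t])),2,(0,255,0),-1)
for p in rp: cv2.circle(im,tuple(int(v) for v in proj(s,[p[0],p[1],.004])),2,(0,255,0),-1)
cv2.imwrite('pics/chk.png',cv2.resize(im[140:440,200:560],None,fx=2,fy=2))
np.savez('poses.npz',h=hp,a=a,r=rp,b=b)
print('red',ray(c,326,287,.105))
E
```

```text
blocks
 [[0.5922 0.2901 0.085 ]
 [0.576  0.2304 0.085 ]
 [0.5595 0.1706 0.085 ]
 [0.543  0.1109 0.085 ]] pitch [0.06187007 0.0620626  0.06190612]
heater [0.56767401 0.20050336 0.085     ] -0.2677173421908339
square [0.5923 0.2902] from cap [0.5922 0.2876]
jar [0.5759 0.2304] from cap [0.5756 0.2287]
narrow [0.5595 0.1706] from cap [0.5589 0.169 ]
slim [0.5431 0.1108] from cap [0.5437 0.1104]
[[ 0.5553 -0.0702  0.034 ]
 [ 0.6303 -0.3244  0.034 ]
 [ 0.5662 -0.3411  0.034 ]
 [ 0.4921 -0.0865  0.034 ]] [np.float64(0.265), np.float64(0.0662), np.float64(0.2651), np.float64(0.0653)]
rack [ 0.56098105 -0.20552452  0.034     ] 0.2852047409752728
[[ 0.5331 -0.1105  0.034 ]
 [ 0.5517 -0.1739  0.034 ]
 [ 0.5703 -0.2372  0.034 ]
 [ 0.5888 -0.3005  0.034 ]]
red [ 0.50867635 -0.00763786  0.105     ]
```

View pics/chk.png

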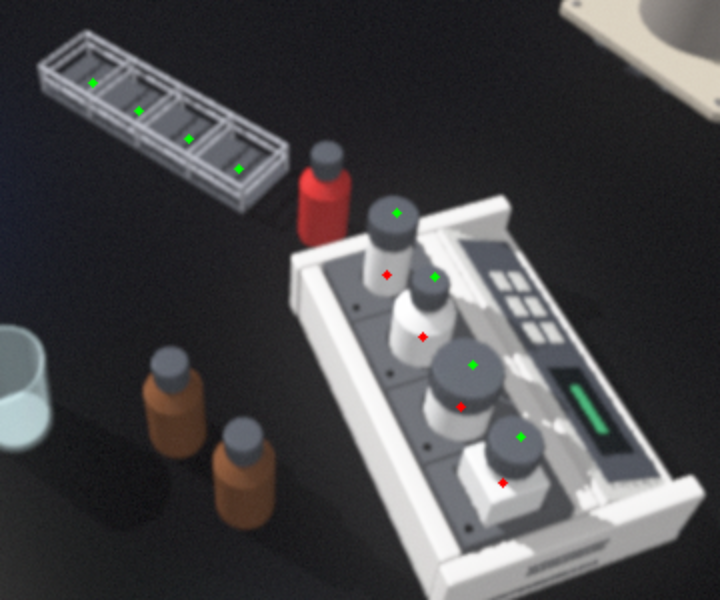

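The overlay agrees to a few mm: pitch 62 mm, rack 265 x 66 mm, and the dots land on the caps and compartments. I'll take slim first and work leftwards, so no bottle passes over another. First I turn to the heater's angle and move above slim.

```bash
cat > tgt.py <<'E'
import sys
from h import *
D=np.load('poses.npz');N=['square','jar','narrow','slim'];HT=dict(square=.095,jar=.085,narrow=.105,slim=.105)
where,n,z=sys.argv[1],sys.argv[2],float(sys.argv[3]); i=N.index(n)
p=D['h'][i] if where=='h' else D['r'][i]; az=float(D['a'] if where=='h' else D['b'])
t=np.array([p[0],p[1],z]); c,s=np.cos(az),np.sin(az)
T=np.array([[0,-s,c],[0,c,s],[-1,0,0]])
S=telemetry.read_state();M=R.from_rotvec(S['orientation']).as_matrix();d=t-S['tool_pos']
print('t %.1f'%S['t'],'pos',np.round(S['tool_pos'],4),'F',np.round(S['force'],1),'open %.4f'%S['opening'])
print('turn',R.from_matrix(M.T@T).as_rotvec().round(3),'shift now',(M.T@d).round(4),'after turn',(T.T@d).round(4))
print('nominal z grasp %.3f place %.3f'%(.055+HT[n]-.006,.004+HT[n]-.006))
E
python3 -m inch '[[[0,0,0,0.137,0,0,1],[0,0,0,0.137,0,0,1],[0,0,0,0.137,0,0,1],[0,0,0,0.137,0,0,1],[0,0,0,0.137,0,0,1],[0,0,0,0.137,0,0,1],[0,0,0,0.137,0,0,1],[0,0,0,0.137,0,0,1],[0,0,0,0.137,0,0,1],[0,0,0,0.137,0,0,1],[0,-0.033,0.036,0,0,0,1],[0,-0.033,0.036,0,0,0,1],[0,-0.033,0.036,0,0,0,1],[0,-0.033,0.036,0,0,0,1],[0,-0.033,0.036,0,0,0,1],[0,-0.033,0.036,0,0,0,1],[0,-0.033,0.036,0,0,0,1],[0,-0.033,0.036,0,0,0,1],[0,-0.033,0.036,0,0,0,1],[0,-0.03,0.03,0,0,0,1]]]' 25; python3 tgt.py h slim .22
```

```text
t: 2.1
tool_pos: [0.5001, 0.1008, 0.2259]
orientation: [0.235, 1.567, -0.261]
force: [0.4, 0.3, -0.4]
opening: 0.0932
t 2.1 pos [0.5001 0.1008 0.2259] F [ 0.4  0.3 -0.4] open 0.0932
turn [-0.048 -0.008  0.018] shift now [0.0052 0.0229 0.0378] after turn [0.0059 0.021  0.0388]
nominal z grasp 0.154 place 0.103
```

```bash
python3 -m inch '[[[0,0.011,0.019,-0.024,-0.004,0.009,1],[0,0.01,0.019,-0.024,-0.004,0.009,1],[0,0,0,0,0,0,1]]]'; python3 tgt.py h slim .159
```

```text
t: 2.4
tool_pos: [0.5453, 0.1021, 0.224]
orientation: [0.215, 1.561, -0.217]
force: [-0.9, 0.4, -0.1]
opening: 0.0929
t 2.4 pos [0.5453 0.1021 0.224 ] F [-0.9  0.4 -0.1] open 0.0929
turn [-0.007 -0.001  0.001] shift now [ 0.065   0.0079 -0.0045] after turn [ 0.065   0.0078 -0.0045]
nominal z grasp 0.154 place 0.103
```

```bash
python3 -m inch '[[[0,0.006,-0.004,-0.007,0,0,1],[0.01,0.002,0,0,0,0,1],[0.015,0,0,0,0,0,1],[0.015,0,0,0,0,0,1],[0,0,0,0,0,0,1]]]'; python3 tgt.py h slim .154; python3 - <<'E'
from h import *
f=cam('wrist')['frame'];cv2.imwrite('pics/w1.png',f)
E
```

```text
t: 2.9
tool_pos: [0.5397, 0.1128, 0.1787]
orientation: [0.207, 1.566, -0.211]
force: [-0.4, -0.2, -0.7]
opening: 0.0926
t 2.9 pos [0.5397 0.1128 0.1787] F [-0.4 -0.2 -0.7] open 0.0926
turn [ 0.001 -0.005  0.003] shift now [ 0.0247 -0.001   0.0039] after turn [ 0.0247 -0.0011  0.0038]
nominal z grasp 0.154 place 0.103
```

View pics/w1.png

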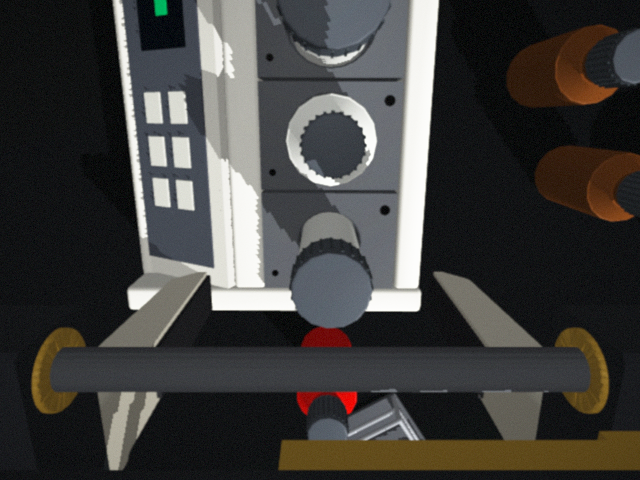

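The wrist view shows slim's cap at (331,290), almost midway between the fingers (208 and 436), which agrees with the 4 mm still to go. I'll lower, close and lift.

```bash
python3 -m inch '[[[0.008,-0.001,0.003,0,0,0,1],[0.009,0,0,0,0,0,1],[0.007,0,0,0,0,0,1],[0,0,0,0,0,0,1],[0,0,0,0,0,0,0],[0,0,0,0,0,0,0],[0,0,0,0,0,0,0],[0,0,0,0,0,0,0],[0,0,0,0,0,0,0],[0,0,0,0,0,0,0]]]' 25; python3 tgt.py h slim .154
```

```text
t: 3.95
tool_pos: [0.5441, 0.1109, 0.1558]
orientation: [0.208, 1.562, -0.21]
force: [0.0, 0.3, 0.3]
opening: 0.0494
t 4.0 pos [0.5441 0.1109 0.1558] F [0.  0.3 0.3] open 0.0494
turn [ 0.001 -0.001  0.002] shift now [ 0.0018 -0.0004 -0.001 ] after turn [ 0.0018 -0.0004 -0.001 ]
nominal z grasp 0.154 place 0.103
```

```bash
python3 -m inch '[[[0,0,0,0,0,0,0],[0,0,0,0,0,0,0],[0,0,0,0,0,0,0],[0,0,0,0,0,0,0],[0,0,0,0,0,0,0],[-0.005,0,0,0,0,0,0],[-0.01,0,0,0,0,0,0],[-0.015,0,0,0,0,0,0],[-0.02,0,0,0,0,0,0],[-0.02,0,0,0,0,0,0],[-0.015,0,0,0,0,0,0],[0,0,0,0,0,0,0]]]'; python3 tgt.py r slim .235
```

```text
t: 5.15
tool_pos: [0.5446, 0.1111, 0.25]
orientation: [0.209, 1.559, -0.21]
force: [0.4, 0.0, -1.1]
opening: 0.0354
t 5.2 pos [0.5446 0.1111 0.25  ] F [ 0.4  0.  -1.1] open 0.0354
turn [-0.552  0.002  0.001] shift now [ 0.0154 -0.3854  0.1512] after turn [ 0.015  -0.4074 -0.0734]
nominal z grasp 0.154 place 0.103
```

```bash
python3 -m inch '[[[0,0,0,-0.08,0,0,0],[0,0,0,-0.13,0,0,0],[0,0,0,-0.13,0,0,0],[0,0,0,-0.13,0,0,0],[0,0,0,-0.06,0,0,0],[0,-0.01,-0.002,0,0,0,0],[0,-0.025,-0.005,0,0,0,0],[0,-0.035,-0.007,0,0,0,0],[0,-0.035,-0.007,0,0,0,0],[0,-0.035,-0.007,0,0,0,0],[0,-0.035,-0.007,0,0,0,0],[0,-0.035,-0.007,0,0,0,0],[0,-0.035,-0.007,0,0,0,0],[0,-0.035,-0.007,0,0,0,0],[0,-0.035,-0.007,0,0,0,0],[0,-0.035,-0.007,0,0,0,0],[0,-0.025,-0.005,0,0,0,0],[0,-0.01,-0.002,0,0,0,0],[0,0,0,0,0,0,0]]]'; python3 tgt.py r slim .115
```

```text
t: 7.05
tool_pos: [0.5699, -0.3032, 0.2495]
orientation: [-0.201, 1.563, 0.2]
force: [0.2, 0.4, -0.9]
opening: 0.036
t 7.0 pos [ 0.5699 -0.3032  0.2495] F [ 0.2  0.4 -0.9] open 0.0360
turn [-0.03  -0.001  0.   ] shift now [ 0.1345 -0.0021  0.0192] after turn [ 0.1345 -0.0028  0.0189]
nominal z grasp 0.154 place 0.103
```

```bash
python3 -m inch '[[[0,-0.001,0.01,-0.03,0,0,0],[0,-0.001,0.009,0,0,0,0],[0.01,0,0,0,0,0,0],[0.02,0,0,0,0,0,0],[0.025,0,0,0,0,0,0],[0.025,0,0,0,0,0,0],[0.02,0,0,0,0,0,0],[0.01,0,0,0,0,0,0],[0,0,0,0,0,0,0]]]'; python3 tgt.py r slim .1046;python3 - <<'E'
from h import *
f=cam('scene')['frame'];cv2.imwrite('pics/s1.png',cv2.resize(f[100:300,150:450],None,fx=2.5,fy=2.5))
E
```

```text
t: 7.95
tool_pos: [0.5936, -0.2887, 0.1333]
orientation: [-0.233, 1.558, 0.235]
force: [0.1, -0.7, -0.8]
opening: 0.0353
t 8.0 pos [ 0.5936 -0.2887  0.1333] F [ 0.1 -0.7 -0.8] open 0.0353
turn [ 0.013 -0.    -0.001] shift now [ 0.0287 -0.01   -0.008 ] after turn [ 0.0287 -0.01   -0.0079]
nominal z grasp 0.154 place 0.103
```

View pics/s1.png

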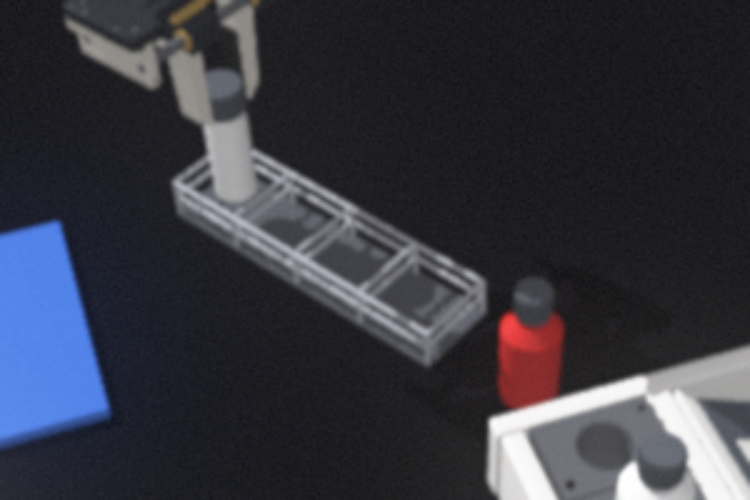

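Slim hangs upright over the right-hand compartment, as it should, with its base about 29 mm above the floor and about 10 mm off centre. I'll centre it and lower it.

```bash
python3 -m inch '[[[0,-0.008,-0.006,0.01,0,0,0],[0,-0.001,-0.001,0,0,0,0],[0.006,0,0,0,0,0,0],[0.008,0,0,0,0,0,0],[0.006,0,0,0,0,0,0],[0,0,0,0,0,0,0]]]'; python3 tgt.py r slim .1046
```

```text
t: 8.6
tool_pos: [0.5921, -0.3022, 0.1181]
orientation: [-0.229, 1.552, 0.222]
force: [-0.6, -0.0, -1.3]
opening: 0.0358
t 8.6 pos [ 0.5921 -0.3022  0.1181] F [-0.6 -0.  -1.3] open 0.0358
turn [0.002 0.006 0.005] shift now [ 0.0134  0.0026 -0.0028] after turn [ 0.0135  0.0026 -0.0027]
nominal z grasp 0.154 place 0.103
```

```bash
python3 -m inch '[[[0.004,0.002,-0.002,0,0.004,0.004,0],[0.004,0,0,0,0,0,0],[0.003,0,0,0,0,0,0],[0.001,0,0,0,0,0,0],[0,0,0,0,0,0,0]]]'; python3 tgt.py r slim .1046
```

```text
t: 9.1
tool_pos: [0.5895, -0.3005, 0.105]
orientation: [-0.226, 1.558, 0.225]
force: [-0.2, -0.3, 1.1]
opening: 0.0352
t 9.1 pos [ 0.5895 -0.3005  0.105 ] F [-0.2 -0.3  1.1] open 0.0352
turn [0.002 0.001 0.001] shift now [ 0.0004  0.0002 -0.0007] after turn [ 0.0004  0.0002 -0.0007]
nominal z grasp 0.154 place 0.103
```

The force changed sign, so slim is on the floor. I'll release it and retreat.

```bash
python3 -m inch '[[[0,0,0,0,0,0,0],[0,0,0,0,0,0,1],[0,0,0,0,0,0,1],[0,0,0,0,0,0,1],[0,0,0,0,0,0,1],[0,0,0,0,0,0,1],[-0.01,0,0,0,0,0,1],[-0.02,0,0,0,0,0,1],[-0.03,0,0,0,0,0,1],[-0.03,0,0,0,0,0,1],[-0.025,0,0,0.1,0,0,1],[0,0,0,0.14,0,0,1],[0,0,0,0.14,0,0,1],[0,0,0,0.14,0,0,1],[0,0,0,0.03,0,0,1],[0,0,0,0,0,0,1]]]'; python3 tgt.py h narrow .23
```

```text
t: 10.7
tool_pos: [0.5906, -0.3011, 0.2348]
orientation: [0.22, 1.55, -0.226]
force: [0.2, -0.0, 0.3]
opening: 0.0928
t 10.7 pos [ 0.5906 -0.3011  0.2348] F [ 0.2 -0.   0.3] open 0.0928
turn [-0.017  0.01   0.002] shift now [ 0.0023  0.444  -0.1623] after turn [ 0.0048  0.4467 -0.1548]
nominal z grasp 0.154 place 0.103
```

```bash
python3 -m inch '[[[0,0.01,-0.0035,-0.015,0.01,0,1],[0,0.025,-0.009,0,0,0,1],[0,0.0355,-0.0125,0,0,0,1],[0,0.0355,-0.0125,0,0,0,1],[0,0.0355,-0.0125,0,0,0,1],[0,0.0355,-0.0125,0,0,0,1],[0,0.0355,-0.0125,0,0,0,1],[0,0.0355,-0.0125,0,0,0,1],[0,0.0355,-0.0125,0,0,0,1],[0,0.0355,-0.0125,0,0,0,1],[0,0.0355,-0.0125,0,0,0,1],[0,0.0355,-0.0125,0,0,0,1],[0,0.025,-0.009,0,0,0,1],[0,0.01,-0.003,0,0,0,1],[0,0,0,0,0,0,1],[0,0,0,0,0,0,1]]]'; python3 tgt.py h narrow .154
```

```text
t: 12.3
tool_pos: [0.5468, 0.1725, 0.2378]
orientation: [0.184, 1.568, -0.186]
force: [0.7, 0.0, -0.1]
opening: 0.093
t 12.3 pos [0.5468 0.1725 0.2378] F [ 0.7  0.  -0.1] open 0.0930
turn [ 0.032 -0.005  0.002] shift now [0.0837 0.0013 0.0132] after turn [0.0838 0.0016 0.0128]
nominal z grasp 0.154 place 0.103
```

```bash
python3 -m inch '[[[0,0.001,0.011,0.03,-0.005,0,1],[0,0,0,0,0,0,1],[0.012,0,0,0,0,0,1],[0.017,0,0,0,0,0,1],[0.012,0,0,0,0,0,1],[0,0,0,0,0,0,1],[0,0,0,0,0,0,1]]]'; python3 tgt.py h narrow .154
```

```text
t: 13.0
tool_pos: [0.5598, 0.1644, 0.1929]
orientation: [0.213, 1.561, -0.22]
force: [0.4, 0.1, 2.2]
opening: 0.0928
t 13.0 pos [0.5598 0.1644 0.1929] F [0.4 0.1 2.2] open 0.0928
turn [-0.008 -0.     0.004] shift now [ 0.0388  0.0061 -0.0019] after turn [ 0.0389  0.0059 -0.0019]
nominal z grasp 0.154 place 0.103
```

```bash
python3 -m inch '[[[0,0.006,-0.002,-0.004,0,0.003,1],[0,0,0,0,0,0,1],[0.008,0,0,0,0,0,1],[0.012,0,0,0,0,0,1],[0.01,0,0,0,0,0,1],[0.003,0,0,0,0,0,1],[0,0,0,0,0,0,1]]]'; python3 tgt.py h narrow .154
```

```text
t: 13.7
tool_pos: [0.5599, 0.1717, 0.1582]
orientation: [0.212, 1.559, -0.213]
force: [0.4, -0.3, -0.4]
opening: 0.0931
t 13.7 pos [0.5599 0.1717 0.1582] F [ 0.4 -0.3 -0.4] open 0.0931
turn [-0.003  0.001  0.   ] shift now [ 0.0042 -0.0011 -0.0002] after turn [ 0.0042 -0.0011 -0.0002]
nominal z grasp 0.154 place 0.103
```

Aligned to about 1 mm. I'll go down 4 mm, close (26 mm cap, so about 1 s) and lift.

```bash
python3 -m inch '[[[0.003,-0.001,0,0,0,0,0],[0,0,0,0,0,0,0],[0,0,0,0,0,0,0],[0,0,0,0,0,0,0],[0,0,0,0,0,0,0],[0,0,0,0,0,0,0],[0,0,0,0,0,0,0],[0,0,0,0,0,0,0],[0,0,0,0,0,0,0],[0,0,0,0,0,0,0],[0,0,0,0,0,0,0],[0,0,0,0,0,0,0]]]' 25; python3 tgt.py h narrow .154; python3 -m inch '[[[0,0,0,0,0,0,0],[-0.005,0,0,0,0,0,0],[-0.01,0,0,0,0,0,0],[-0.015,0,0,0,0,0,0],[-0.02,0,0,0,0,0,0],[-0.02,0,0,0,0,0,0],[-0.01,0,0,0,0,0,0],[0,0,0,0,0,0,0],[0,0,0,0,0,0,0],[0,0,0,-0.08,0,0,0],[0,0,0,-0.13,0,0,0],[0,0,0,-0.13,0,0,0],[0,0,0,-0.13,0,0,0],[0,0,0,-0.06,0,0,0],[0,0,0,0,0,0,0]]]'; python3 tgt.py r narrow .235
```

```text
t: 14.9
tool_pos: [0.5604, 0.1706, 0.1562]
orientation: [0.213, 1.557, -0.212]
force: [0.4, -0.1, 0.1]
opening: 0.0257
t 14.9 pos [0.5604 0.1706 0.1562] F [ 0.4 -0.1  0.1] open 0.0257
turn [-0.003  0.003 -0.001] shift now [ 0.0022 -0.0003 -0.0009] after turn [ 0.0022 -0.0003 -0.0009]
nominal z grasp 0.154 place 0.103
t: 16.4
tool_pos: [0.5576, 0.1701, 0.2378]
orientation: [-0.221, 1.564, 0.219]
force: [-0.5, -0.1, -0.4]
opening: 0.0253
t 16.4 pos [0.5576 0.1701 0.2378] F [-0.5 -0.1 -0.4] open 0.0253
turn [-0.005 -0.004  0.   ] shift now [ 0.0033 -0.3949 -0.1005] after turn [ 0.0028 -0.3944 -0.1024]
nominal z grasp 0.154 place 0.103
```

```bash
python3 -m inch '[[[0,-0.01,-0.0026,0,0,0,0],[0,-0.025,-0.0065,0,0,0,0],[0,-0.0385,-0.01,0,0,0,0],[0,-0.0385,-0.01,0,0,0,0],[0,-0.0385,-0.01,0,0,0,0],[0,-0.0385,-0.01,0,0,0,0],[0,-0.0385,-0.01,0,0,0,0],[0,-0.0385,-0.01,0,0,0,0],[0,-0.0385,-0.01,0,0,0,0],[0,-0.0385,-0.01,0,0,0,0],[0,-0.025,-0.0065,0,0,0,0],[0,-0.01,-0.0026,0,0,0,0],[0,0,0,0,0,0,0],[0,0,0,0,0,0,0]]]'; python3 tgt.py r narrow .105
```

```text
t: 17.8
tool_pos: [0.5572, -0.2414, 0.2314]
orientation: [-0.2, 1.575, 0.2]
force: [-0.2, -0.3, -0.4]
opening: 0.0252
t 17.8 pos [ 0.5572 -0.2414  0.2314] F [-0.2 -0.3 -0.4] open 0.0252
turn [-0.031 -0.014 -0.002] shift now [0.1262 0.0005 0.0154] after turn [0.1264 0.0003 0.0137]
nominal z grasp 0.154 place 0.103
```

```bash
python3 -m inch '[[[0,0,0.013,-0.03,-0.014,0,0],[0,0,0,0,0,0,0],[0.01,0,0,0,0,0,0],[0.02,0,0,0,0,0,0],[0.02,0,0,0,0,0,0],[0.01,0,0,0,0,0,0],[0,0,0,0,0,0,0],[0,0,0,0,0,0,0]]]'; python3 tgt.py r narrow .105
```

```text
t: 18.6
tool_pos: [0.5728, -0.2299, 0.168]
orientation: [-0.229, 1.556, 0.235]
force: [-0.2, -0.0, -0.8]
opening: 0.0254
t 18.6 pos [ 0.5728 -0.2299  0.168 ] F [-0.2 -0.  -0.8] open 0.0254
turn [ 0.01   0.003 -0.003] shift now [ 0.0629 -0.0065 -0.0047] after turn [ 0.063  -0.0063 -0.0045]
nominal z grasp 0.154 place 0.103
```

```bash
python3 -m inch '[[[0,-0.006,-0.004,0.005,0,0,0],[0,0,0,0,0,0,0],[0.01,0,0,0,0,0,0],[0.015,0,0,0,0,0,0],[0.01,0,0,0,0,0,0],[0.006,0,0,0,0,0,0],[0,0,0,0,0,0,0],[0,0,0,0,0,0,0]]]'; python3 tgt.py r narrow .1046
```

```text
t: 19.4
tool_pos: [0.5714, -0.2379, 0.1252]
orientation: [-0.226, 1.554, 0.229]
force: [0.4, 0.6, -0.7]
opening: 0.0254
t 19.4 pos [ 0.5714 -0.2379  0.1252] F [ 0.4  0.6 -0.7] open 0.0254
turn [ 0.005  0.005 -0.001] shift now [ 0.0206  0.001  -0.001 ] after turn [ 0.0206  0.001  -0.0009]
nominal z grasp 0.154 place 0.103
```

```bash
python3 -m inch '[[[0.006,0.001,-0.001,0,0.004,0,0],[0.006,0,0,0,0,0,0],[0.004,0,0,0,0,0,0],[0.002,0,0,0,0,0,0],[0.001,0,0,0,0,0,0],[0,0,0,0,0,0,0]]]'; python3 tgt.py r narrow .1046
```

```text
t: 20.0
tool_pos: [0.5707, -0.2373, 0.1054]
orientation: [-0.227, 1.558, 0.228]
force: [0.5, -0.3, -1.5]
opening: 0.0257
t 20.0 pos [ 0.5707 -0.2373  0.1054] F [ 0.5 -0.3 -1.5] open 0.0257
turn [ 0.005  0.001 -0.   ] shift now [ 0.0008  0.0002 -0.0004] after turn [ 0.0008  0.0002 -0.0004]
nominal z grasp 0.154 place 0.103
```

```bash
python3 -m inch '[[[0.001,0,0,0,0,0,0],[0.001,0,0,0,0,0,0]]]'; python3 -m inch '[[[0,0,0,0,0,0,0]]]'
```

```text
t: 20.2
tool_pos: [0.5713, -0.2378, 0.1052]
orientation: [-0.228, 1.556, 0.227]
force: [-3.3, 1.7, 7.0]
opening: 0.0254
t: 20.3
tool_pos: [0.5715, -0.238, 0.1057]
orientation: [-0.229, 1.556, 0.226]
force: [0.3, -1.3, -0.8]
opening: 0.0255
```

The contact spike at z=0.105 means it is within about half a millimetre of the floor. I'll release.

```bash
python3 -m inch '[[[0.0007,0,0,0,0,0,0],[0,0,0,0,0,0,1],[0,0,0,0,0,0,1],[0,0,0,0,0,0,1],[0,0,0,0,0,0,1],[0,0,0,0,0,0,1],[-0.01,0,0,0,0,0,1],[-0.02,0,0,0,0,0,1],[-0.03,0,0,0,0,0,1],[-0.03,0,0,0,0,0,1],[-0.025,0,0,0,0,0,1],[0,0,0,0,0,0,1],[0,0,0,0.1,0,0,1],[0,0,0,0.14,0,0,1],[0,0,0,0.14,0,0,1],[0,0,0,0.14,0,0,1],[0,0,0,0.03,0,0,1],[0,0,0,0,0,0,1]]]'; python3 tgt.py h jar .23
```

```text
t: 22.1
tool_pos: [0.5704, -0.2373, 0.2262]
orientation: [0.221, 1.556, -0.222]
force: [-0.2, -0.0, -0.3]
opening: 0.0932
t 22.1 pos [ 0.5704 -0.2373  0.2262] F [-0.2 -0.  -0.3] open 0.0932
turn [-0.014  0.004 -0.   ] shift now [-0.0042  0.4508 -0.1249] after turn [-0.0038  0.4525 -0.1184]
nominal z grasp 0.134 place 0.083
```

```bash
python3 -m inch '[[[0,0.01,-0.003,-0.01,0.004,0,1],[0,0.025,-0.006,0,0,0,1],[0,0.036,-0.009,0,0,0,1],[0,0.036,-0.009,0,0,0,1],[0,0.036,-0.009,0,0,0,1],[0,0.036,-0.009,0,0,0,1],[0,0.036,-0.009,0,0,0,1],[0,0.036,-0.009,0,0,0,1],[0,0.036,-0.009,0,0,0,1],[0,0.036,-0.009,0,0,0,1],[0,0.036,-0.009,0,0,0,1],[0,0.036,-0.009,0,0,0,1],[0,0.025,-0.006,0,0,0,1],[0,0.01,-0.003,0,0,0,1],[0,0,0,0,0,0,1],[0,0,0,0,0,0,1]]]'; python3 tgt.py h jar .134
```

```text
t: 23.7
tool_pos: [0.5697, 0.2311, 0.222]
orientation: [0.192, 1.572, -0.19]
force: [0.3, 0.3, -0.0]
opening: 0.0929
t 23.7 pos [0.5697 0.2311 0.222 ] F [ 0.3  0.3 -0. ] open 0.0929
turn [ 0.025 -0.009  0.   ] shift now [0.088  0.0008 0.007 ] after turn [0.088  0.001  0.0061]
nominal z grasp 0.134 place 0.083
```

```bash
python3 -m inch '[[[0,0.004,0.006,0.022,-0.008,0,1],[0,0.001,0,0,0,0,1],[0.012,0,0,0,0,0,1],[0.017,0,0,0,0,0,1],[0.012,0,0,0,0,0,1],[0,0,0,0,0,0,1],[0,0,0,0,0,0,1]]]'; python3 tgt.py h jar .134
```

```text
t: 24.4
tool_pos: [0.5783, 0.2287, 0.1774]
orientation: [0.214, 1.561, -0.216]
force: [0.4, 0.2, -0.0]
opening: 0.0929
t 24.4 pos [0.5783 0.2287 0.1774] F [ 0.4  0.2 -0. ] open 0.0929
turn [-0.006 -0.001  0.002] shift now [ 0.0434  0.0011 -0.0028] after turn [ 0.0434  0.001  -0.0028]
nominal z grasp 0.134 place 0.083
```

```bash
python3 -m inch '[[[0,0.001,-0.002,-0.005,0,0,1],[0,0,0,0,0,0,1],[0.008,0,0,0,0,0,1],[0.012,0,0,0,0,0,1],[0.012,0,0,0,0,0,1],[0.005,0,0,0,0,0,1],[0,0,0,0,0,0,1],[0,0,0,0,0,0,1]]]'; python3 tgt.py h jar .134
```

```text
t: 25.2
tool_pos: [0.5768, 0.2305, 0.1379]
orientation: [0.21, 1.561, -0.211]
force: [0.5, 0.1, -0.0]
opening: 0.0933
t 25.2 pos [0.5768 0.2305 0.1379] F [ 0.5  0.1 -0. ] open 0.0933
turn [-0.    -0.     0.001] shift now [ 0.0039 -0.0003 -0.0008] after turn [ 0.0039 -0.0003 -0.0008]
nominal z grasp 0.134 place 0.083
```

```bash
python3 -m inch '[[[0.003,0,-0.001,0,0,0,0],[0,0,0,0,0,0,0],[0,0,0,0,0,0,0],[0,0,0,0,0,0,0],[0,0,0,0,0,0,0],[0,0,0,0,0,0,0],[0,0,0,0,0,0,0],[0,0,0,0,0,0,0],[0,0,0,0,0,0,0],[0,0,0,0,0,0,0]]]' 25; python3 tgt.py h jar .134; python3 -m inch '[[[0,0,0,0,0,0,0],[-0.005,0,0,0,0,0,0],[-0.01,0,0,0,0,0,0],[-0.015,0,0,0,0,0,0],[-0.02,0,0,0,0,0,0],[-0.02,0,0,0,0,0,0],[-0.015,0,0,0,0,0,0],[0,0,0,0,0,0,0],[0,0,0,0,0,0,0],[0,0,0,-0.08,0,0,0],[0,0,0,-0.13,0,0,0],[0,0,0,-0.13,0,0,0],[0,0,0,-0.13,0,0,0],[0,0,0,-0.06,0,0,0],[0,0,0,0,0,0,0]]]'; python3 tgt.py r jar .22; python3 - <<'E'
from h import *
f=cam('scene')['frame'];cv2.imwrite('pics/s2.png',f)
E
```

```text
t: 26.2
tool_pos: [0.5767, 0.231, 0.1363]
orientation: [0.21, 1.558, -0.21]
force: [-0.4, 0.1, -0.9]
opening: 0.0474
t 26.2 pos [0.5767 0.231  0.1363] F [-0.4  0.1 -0.9] open 0.0474
turn [-0.     0.002 -0.   ] shift now [ 0.0023 -0.0008 -0.0006] after turn [ 0.0023 -0.0008 -0.0006]
nominal z grasp 0.134 place 0.083
t: 27.7
tool_pos: [0.5741, 0.2303, 0.2239]
orientation: [-0.223, 1.564, 0.221]
force: [0.1, -0.1, -0.5]
opening: 0.0475
t 27.7 pos [0.5741 0.2303 0.2239] F [ 0.1 -0.1 -0.5] open 0.0475
turn [-0.002 -0.004  0.001] shift now [ 0.0048 -0.3819 -0.1343] after turn [ 0.0039 -0.3815 -0.1352]
nominal z grasp 0.134 place 0.083
```

View pics/s2.png

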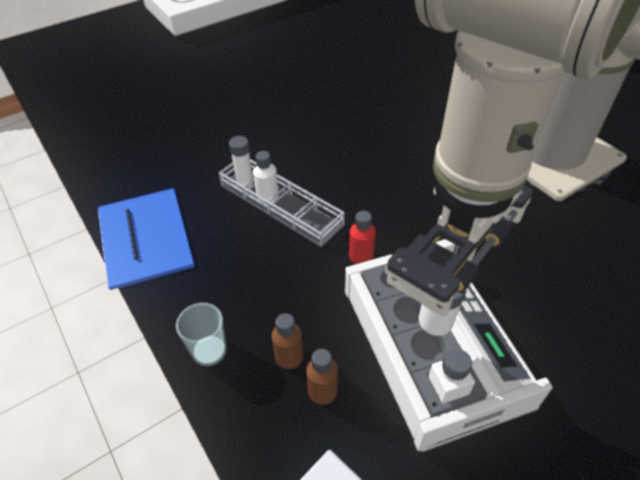

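Slim (240,160) and narrow (264,178) stand upright in the two right-hand compartments. The jar is clear of its well, in the gripper.

```bash
python3 -m inch '[[[0,-0.01,-0.0033,0,0,0,0],[0,-0.025,-0.008,0,0,0,0],[0,-0.037,-0.0122,0,0,0,0],[0,-0.037,-0.0122,0,0,0,0],[0,-0.037,-0.0122,0,0,0,0],[0,-0.037,-0.0122,0,0,0,0],[0,-0.037,-0.0122,0,0,0,0],[0,-0.037,-0.0122,0,0,0,0],[0,-0.037,-0.0122,0,0,0,0],[0,-0.037,-0.0122,0,0,0,0],[0,-0.025,-0.008,0,0,0,0],[0,-0.01,-0.0033,0,0,0,0],[0,0,0,0,0,0,0],[0,0,0,0,0,0,0]]]'; python3 tgt.py r jar .085
```

```text
t: 29.15
tool_pos: [0.5498, -0.1753, 0.2209]
orientation: [-0.205, 1.571, 0.2]
force: [-0.0, -0.3, -1.6]
opening: 0.0475
t 29.1 pos [ 0.5498 -0.1753  0.2209] F [-0.  -0.3 -1.6] open 0.0475
turn [-0.028 -0.01   0.001] shift now [0.1358 0.0011 0.0036] after turn [0.1359 0.0008 0.0022]
nominal z grasp 0.134 place 0.083
```

```bash
python3 -m inch '[[[0,-0.005,0.002,-0.026,-0.009,0,0],[0,-0.001,0,0,0,0,0],[0.01,0,0,0,0,0,0],[0.02,0,0,0,0,0,0],[0.02,0,0,0,0,0,0],[0.01,0,0,0,0,0,0],[0,0,0,0,0,0,0],[0,0,0,0,0,0,0]]]'; python3 tgt.py r jar .085
```

```text
t: 29.95
tool_pos: [0.554, -0.1721, 0.1571]
orientation: [-0.226, 1.56, 0.227]
force: [0.3, 0.0, -1.1]
opening: 0.0475
t 29.9 pos [ 0.554  -0.1721  0.1571] F [ 0.3  0.  -1.1] open 0.0475
turn [ 0.004 -0.001 -0.001] shift now [ 0.0721 -0.0011 -0.0026] after turn [ 0.0721 -0.0011 -0.0027]
nominal z grasp 0.134 place 0.083
```

```bash
python3 -m inch '[[[0,-0.001,-0.002,0.003,0,0,0],[0,0,0,0,0,0,0],[0.01,0,0,0,0,0,0],[0.015,0,0,0,0,0,0],[0.013,0,0,0,0,0,0],[0.006,0,0,0,0,0,0],[0,0,0,0,0,0,0],[0,0,0,0,0,0,0]]]'; python3 tgt.py r jar .085
```

```text
t: 30.75
tool_pos: [0.5529, -0.1741, 0.1108]
orientation: [-0.224, 1.559, 0.223]
force: [-0.1, -0.2, -1.0]
opening: 0.0473
t 30.8 pos [ 0.5529 -0.1741  0.1108] F [-0.1 -0.2 -1. ] open 0.0473
turn [-0.  0.  0.] shift now [ 0.0258  0.0006 -0.0011] after turn [ 0.0258  0.0006 -0.0011]
nominal z grasp 0.134 place 0.083
```

```bash
python3 -m inch '[[[0.007,0,-0.001,0,0,0,0],[0.008,0,0,0,0,0,0],[0.005,0,0,0,0,0,0],[0.002,0,0,0,0,0,0],[0.001,0,0,0,0,0,0],[0,0,0,0,0,0,0]]]'; python3 tgt.py r jar .0853
```

```text
t: 31.35
tool_pos: [0.5525, -0.1746, 0.0865]
orientation: [-0.224, 1.558, 0.223]
force: [-0.1, -0.1, -2.0]
opening: 0.0477
t 31.4 pos [ 0.5525 -0.1746  0.0865] F [-0.1 -0.1 -2. ] open 0.0477
turn [-0.     0.001  0.001] shift now [ 0.0012  0.0009 -0.0005] after turn [ 0.0012  0.0009 -0.0005]
nominal z grasp 0.134 place 0.083
```

```bash
python3 -m inch '[[[0.001,0,0,0,0,0,0],[0.001,0,0,0,0,0,0]]]'; python3 -m inch '[[[0.0007,0,0,0,0,0,0]]]'
```

```text
t: 31.55
tool_pos: [0.5529, -0.1749, 0.0853]
orientation: [-0.225, 1.557, 0.222]
force: [-2.6, 0.9, 4.3]
opening: 0.0475
t: 31.65
tool_pos: [0.553, -0.1751, 0.0852]
orientation: [-0.225, 1.557, 0.222]
force: [-3.4, 0.6, 6.3]
opening: 0.0476
```

In firm contact with the floor. I'll release.

```bash
python3 -m inch '[[[0,0,0,0,0,0,1],[0,0,0,0,0,0,1],[0,0,0,0,0,0,1],[0,0,0,0,0,0,1],[0,0,0,0,0,0,1],[0,0,0,0,0,0,1],[-0.01,0,0,0,0,0,1],[-0.02,0,0,0,0,0,1],[-0.035,0,0,0,0,0,1],[-0.035,0,0,0,0,0,1],[-0.03,0,0,0,0,0,1],[0,0,0,0,0,0,1],[0,0,0,0.1,0,0,1],[0,0,0,0.14,0,0,1],[0,0,0,0.14,0,0,1],[0,0,0,0.14,0,0,1],[0,0,0,0.03,0,0,1],[0,0,0,0,0,0,1]]]'; python3 tgt.py h square .22
```

```text
t: 33.45
tool_pos: [0.5522, -0.1745, 0.2249]
orientation: [0.224, 1.553, -0.227]
force: [-0.3, 0.6, 0.6]
opening: 0.0931
t 33.5 pos [ 0.5522 -0.1745  0.2249] F [-0.3  0.6  0.6] open 0.0931
turn [-0.02   0.006  0.001] shift now [ 0.004   0.457  -0.0933] after turn [ 0.0049  0.4587 -0.0843]
nominal z grasp 0.144 place 0.093
```

```bash
python3 -m inch '[[[0,0.01,-0.002,-0.015,0.006,0,1],[0,0.025,-0.005,0,0,0,1],[0,0.0367,-0.006,0,0,0,1],[0,0.0367,-0.006,0,0,0,1],[0,0.0367,-0.006,0,0,0,1],[0,0.0367,-0.006,0,0,0,1],[0,0.0367,-0.006,0,0,0,1],[0,0.0367,-0.006,0,0,0,1],[0,0.0367,-0.006,0,0,0,1],[0,0.0367,-0.006,0,0,0,1],[0,0.0367,-0.006,0,0,0,1],[0,0.0367,-0.006,0,0,0,1],[0,0.025,-0.005,0,0,0,1],[0,0.01,-0.002,0,0,0,1],[0,0,0,0,0,0,1],[0,0,0,0,0,0,1]]]'; python3 tgt.py h square .144
```

```text
t: 35.05
tool_pos: [0.588, 0.2926, 0.2216]
orientation: [0.187, 1.572, -0.19]
force: [0.1, -0.2, -0.5]
opening: 0.093
t 35.0 pos [0.588  0.2926 0.2216] F [ 0.1 -0.2 -0.5] open 0.0930
turn [ 0.028 -0.009  0.003] shift now [ 0.0776 -0.0011  0.0054] after turn [ 0.0776 -0.0012  0.0047]
nominal z grasp 0.144 place 0.093
```

```bash
python3 -m inch '[[[0,0.002,0.004,0.025,-0.009,0.003,1],[0,0.001,0,0,0,0,1],[0.012,0,0,0,0,0,1],[0.015,0,0,0,0,0,1],[0.01,0,0,0,0,0,1],[0,0,0,0,0,0,1],[0,0,0,0,0,0,1]]]'; python3 tgt.py h square .144
```

```text
t: 35.75
tool_pos: [0.5934, 0.2889, 0.18]
orientation: [0.213, 1.561, -0.215]
force: [0.2, 0.4, -0.3]
opening: 0.093
t 35.8 pos [0.5934 0.2889 0.18  ] F [ 0.2  0.4 -0.3] open 0.0930
turn [-0.005 -0.     0.002] shift now [ 0.036   0.001  -0.0014] after turn [ 0.036   0.0009 -0.0014]
nominal z grasp 0.144 place 0.093
```

```bash
python3 -m inch '[[[0,0.001,-0.001,-0.004,0,0,1],[0.008,0,0,0,0,0,1],[0.012,0,0,0,0,0,1],[0.01,0,0,0,0,0,1],[0.004,0,0,0,0,0,1],[0,0,0,0,0,0,1],[0,0,0,0,0,0,1]]]'; python3 tgt.py h square .144
```

```text
t: 36.45
tool_pos: [0.5924, 0.2906, 0.1429]
orientation: [0.209, 1.561, -0.211]
force: [-0.1, -0.1, -0.2]
opening: 0.0929
t 36.5 pos [0.5924 0.2906 0.1429] F [-0.1 -0.1 -0.2] open 0.0929
turn [ 0.    -0.001  0.002] shift now [-0.0011 -0.0004 -0.0001] after turn [-0.0011 -0.0004 -0.0001]
nominal z grasp 0.144 place 0.093
```

```bash
python3 -m inch '[[[0,0,0,0,0,0,0],[0,0,0,0,0,0,0],[0,0,0,0,0,0,0],[0,0,0,0,0,0,0],[0,0,0,0,0,0,0],[0,0,0,0,0,0,0],[0,0,0,0,0,0,0],[0,0,0,0,0,0,0],[0,0,0,0,0,0,0],[0,0,0,0,0,0,0],[0,0,0,0,0,0,0],[0,0,0,0,0,0,0]]]' 25; python3 tgt.py h square .144; python3 -m inch '[[[-0.005,0,0,0,0,0,0],[-0.01,0,0,0,0,0,0],[-0.015,0,0,0,0,0,0],[-0.02,0,0,0,0,0,0],[-0.02,0,0,0,0,0,0],[-0.015,0,0,0,0,0,0],[0,0,0,0,0,0,0],[0,0,0,0,0,0,0],[0,0,0,-0.08,0,0,0],[0,0,0,-0.13,0,0,0],[0,0,0,-0.13,0,0,0],[0,0,0,-0.13,0,0,0],[0,0,0,-0.06,0,0,0],[0,0,0,0,0,0,0]]]'; python3 tgt.py r square .23
```

```text
t: 37.65
tool_pos: [0.5935, 0.2909, 0.1449]
orientation: [0.21, 1.559, -0.21]
force: [-0.3, 0.3, -0.1]
opening: 0.0333
t 37.6 pos [0.5935 0.2909 0.1449] F [-0.3  0.3 -0.1] open 0.0333
turn [ 0.     0.002 -0.   ] shift now [ 0.0009 -0.001  -0.001 ] after turn [ 0.0009 -0.001  -0.001 ]
nominal z grasp 0.144 place 0.093
t: 39.05
tool_pos: [0.5912, 0.2901, 0.2321]
orientation: [-0.224, 1.564, 0.221]
force: [0.1, -0.1, -0.4]
opening: 0.0334
t 39.0 pos [0.5912 0.2901 0.2321] F [ 0.1 -0.1 -0.4] open 0.0334
turn [-0.002 -0.005  0.001] shift now [ 0.0034 -0.3684 -0.1677] after turn [ 0.0021 -0.3681 -0.1684]
nominal z grasp 0.144 place 0.093
```

```bash
python3 -m inch '[[[0,-0.01,-0.004,0,0,0,0],[0,-0.025,-0.01,0,0,0,0],[0,-0.0354,-0.0156,0,0,0,0],[0,-0.0354,-0.0156,0,0,0,0],[0,-0.0354,-0.0156,0,0,0,0],[0,-0.0354,-0.0156,0,0,0,0],[0,-0.0354,-0.0156,0,0,0,0],[0,-0.0354,-0.0156,0,0,0,0],[0,-0.0354,-0.0156,0,0,0,0],[0,-0.0354,-0.0156,0,0,0,0],[0,-0.025,-0.01,0,0,0,0],[0,-0.01,-0.004,0,0,0,0],[0,0,0,0,0,0,0],[0,0,0,0,0,0,0]]]'; python3 tgt.py r square .0938
```

```text
t: 40.45
tool_pos: [0.5297, -0.1116, 0.2271]
orientation: [-0.204, 1.574, 0.198]
force: [-0.1, -0.7, -1.2]
opening: 0.0332
t 40.5 pos [ 0.5297 -0.1116  0.2271] F [-0.1 -0.7 -1.2] open 0.0332
turn [-0.03  -0.013  0.002] shift now [0.1333 0.0006 0.0053] after turn [1.333e-01 1.000e-04 3.600e-03]
nominal z grasp 0.144 place 0.093
```

```bash
python3 -m inch '[[[0,-0.005,0.003,-0.028,-0.012,0.002,0],[0,-0.001,0,0,0,0,0],[0.01,0,0,0,0,0,0],[0.02,0,0,0,0,0,0],[0.02,0,0,0,0,0,0],[0.01,0,0,0,0,0,0],[0,0,0,0,0,0,0],[0,0,0,0,0,0,0]]]'; python3 tgt.py r square .0938; python3 - <<'E'
from h import *
f=cam('scene')['frame'];cv2.imwrite('pics/s3.png',cv2.resize(f[80:300,150:450],None,fx=2.5,fy=2.5))
E
```

```text
t: 41.25
tool_pos: [0.5345, -0.1088, 0.1628]
orientation: [-0.225, 1.562, 0.228]
force: [0.2, 0.1, -1.0]
opening: 0.0337
t 41.2 pos [ 0.5345 -0.1088  0.1628] F [ 0.2  0.1 -1. ] open 0.0337
turn [ 0.003 -0.002 -0.002] shift now [ 0.069  -0.0014 -0.0017] after turn [ 0.069  -0.0013 -0.0018]
nominal z grasp 0.144 place 0.093
```

View pics/s3.png

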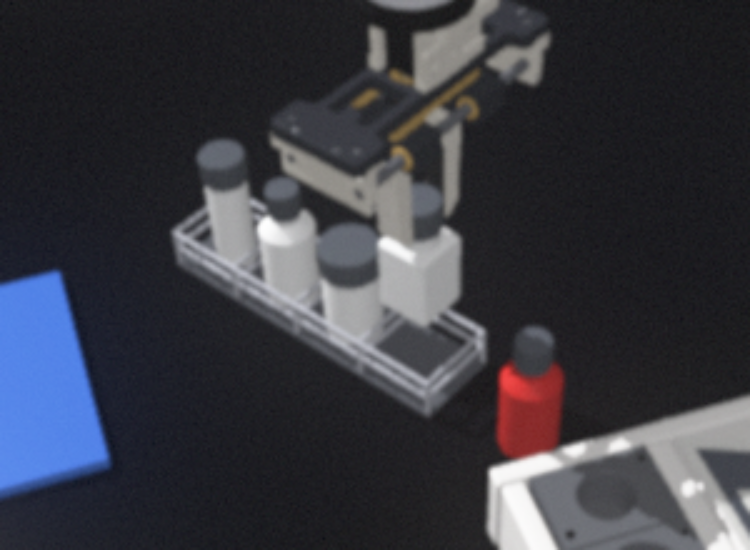

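Three bottles stand upright. The square one, square to the rack, hangs above the last compartment at (425,290). I'll lower it.

```bash
python3 -m inch '[[[0,-0.001,-0.001,0.003,0,0,0],[0.01,0,0,0,0,0,0],[0.015,0,0,0,0,0,0],[0.012,0,0,0,0,0,0],[0.005,0,0,0,0,0,0],[0,0,0,0,0,0,0],[0,0,0,0,0,0,0]]]'; python3 tgt.py r square .0938
```

```text
t: 42.0
tool_pos: [0.5346, -0.1106, 0.1187]
orientation: [-0.223, 1.56, 0.224]
force: [0.5, -1.2, -1.9]
opening: 0.0333
t 42.0 pos [ 0.5346 -0.1106  0.1187] F [ 0.5 -1.2 -1.9] open 0.0333
turn [-0.001 -0.    -0.001] shift now [ 0.0249  0.0004 -0.0014] after turn [ 0.0249  0.0004 -0.0014]
nominal z grasp 0.144 place 0.093
```

```bash
python3 -m inch '[[[0.006,0,-0.001,0,0,0,0],[0.007,0,0,0,0,0,0],[0.005,0,0,0,0,0,0],[0.002,0,0,0,0,0,0],[0.001,0,0,0,0,0,0],[0,0,0,0,0,0,0]]]'; python3 tgt.py r square .0938
```

```text
t: 42.6
tool_pos: [0.5341, -0.111, 0.0967]
orientation: [-0.223, 1.559, 0.223]
force: [0.0, 0.1, -0.8]
opening: 0.0335
t 42.6 pos [ 0.5341 -0.111   0.0967] F [ 0.   0.1 -0.8] open 0.0335
turn [-0.001  0.001 -0.   ] shift now [ 0.0029  0.0007 -0.0008] after turn [ 0.0029  0.0007 -0.0008]
nominal z grasp 0.144 place 0.093
```

```bash
python3 -m inch '[[[0.001,0,0,0,0,0,0],[0.001,0,0,0,0,0,0],[0.001,0,0,0,0,0,0]]]'; python3 -m inch '[[[0.001,0,0,0,0,0,0]]]'; python3 -m inch '[[[0.001,0,0,0,0,0,0]]]'
```

```text
t: 42.9
tool_pos: [0.5346, -0.1112, 0.0942]
orientation: [-0.223, 1.557, 0.223]
force: [-0.3, -0.6, -0.8]
opening: 0.0335
t: 43.0
tool_pos: [0.535, -0.1113, 0.0938]
orientation: [-0.224, 1.557, 0.222]
force: [-3.0, 1.5, 8.9]
opening: 0.0339
t: 43.1
tool_pos: [0.5352, -0.1114, 0.0938]
orientation: [-0.224, 1.556, 0.222]
force: [-4.9, 1.6, 10.7]
opening: 0.0336
```

On the floor at z=0.0938, as computed. I'll release, rise and look.

```bash
python3 -m inch '[[[0,0,0,0,0,0,1],[0,0,0,0,0,0,1],[0,0,0,0,0,0,1],[0,0,0,0,0,0,1],[0,0,0,0,0,0,1],[0,0,0,0,0,0,1],[-0.01,0,0,0,0,0,1],[-0.02,0,0,0,0,0,1],[-0.035,0,0,0,0,0,1],[-0.035,0,0,0,0,0,1],[-0.03,0,0,0,0,0,1],[0,0.02,-0.03,0,0,0,1],[0,0.03,-0.04,0,0,0,1],[0,0.03,-0.03,0,0,0,1],[0,0.02,-0.01,0,0,0,1],[0,0,0,0,0,0,1],[0,0,0,0,0,0,1]]]';python3 - <<'E'
from h import *
a=cam('scene')['frame'];b=cam('top')['frame']
A=cv2.resize(a[110:330,180:460],(700,550))
cv2.imwrite('pics/fs.png',A);cv2.imwrite('pics/ft.png',cv2.resize(b[200:345,120:500],(786,300)))
E
```

```text
t: 44.8
tool_pos: [0.3984, -0.0451, 0.2365]
orientation: [-0.226, 1.549, 0.219]
force: [-0.3, -0.4, -0.7]
opening: 0.093
```

View pics/fs.png

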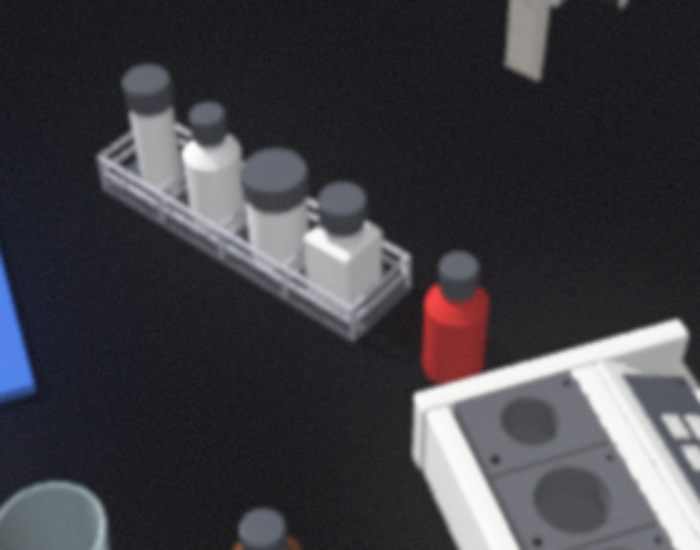

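View pics/ft.png

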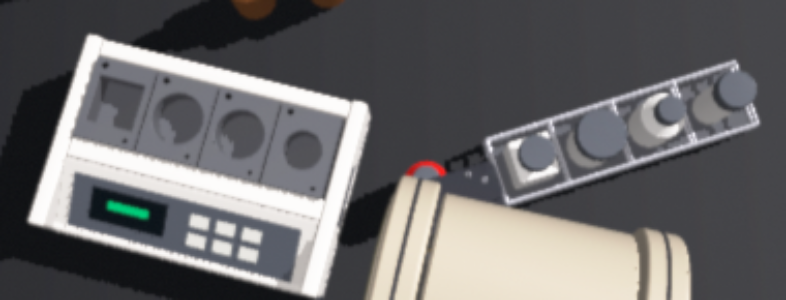

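All four bottles stand upright in the rack, one to a compartment, left to right square (535,155), jar (600,135), narrow (660,110), slim (738,90). The wells are empty, the red look-alike stands where it was, and the gripper is clear.

```bash
python3 -c "
from plant import workorder; print(workorder.close_job())"
```

```text
the job is handed in; nothing more can be done
None
```

The four bottles are out of the heater and standing upright in the wire rack, one to a compartment. Left to right they are square, jar, narrow and slim, the same order as in the heater. I handed the job in at about 45 s, against the 102 s limit.

- **How it was done:** I gripped each bottle by its cap with 25 N and lowered it until the wrist force showed it touching the rack floor. The highest contact force I read was about 11 N, on the square bottle. Narrow may have been up to about half a millimetre above the floor when I released it.
- **Final check:** The last scene and top pictures show all four wells empty and the gripper clear of everything. The red look-alike is where it was; I never reached for the brown ones.
- **Disagreements:** Cap positions measured from the picture differed from the heater's computed positions by up to 2.6 mm. The grasps still centred well, and no check failed.

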